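Print one repeat of a border with a carved roller

TASK

Print the next repeat of the border: press on the top of the carved roller with the fingertips and, in strokes along the batten, roll it over the paper from the start line to the end line, which is one full turn, so that it turns without slipping and is not lifted off the paper on the way. Keep a firm hand on it as it turns, about 8 N and never more than 25 N, since too hard a push blots the print. When it stands on the end line, lift it straight off and lay it in its rest, both stub axles down in the notches, and leave the other things where they are.

Things in the scene. Friction and masses are not known exactly. Their poses are not given: they have to be found in the camera images.
- roller_center (a point): Centre (mid-length, on the axis) of the loose carved wooden print roller. Own y = its axis, along the bed's y; at the start own z points up and own x along the travel; both turn as it rolls. Carved part 100 mm long, 46 mm across; a stub axle at each end, 15 mm thick, 21 mm long (142 mm overall). 0.11-0.2 kg. Centre 22.4 mm above the paper at rest, top 22.4 mm above the centre.
- roller_axle (a point): End of the roller's +y stub axle, 71 mm from its centre. 12 raised half-round bars, 12 mm apart, 4 mm proud, run along the carved part: it rests on two bars, and centre and top each rise 0.65 mm as it tips over a bar, so it goes forward bar by bar and, let go, settles on two bars. Its top moves twice as far as its centre: a fingertip soon runs off the front, so lift and take a new stroke. Friction 0.5 or more.
- bed: Fixed print bed: plywood board 320 x 235 mm with firm felt and a sheet of paper, surface 15 mm above this origin, which is on the table under the middle of the lane, half-way between the lines. Its x is the travel, start to end line; y points to a wooden batten, 28 mm wide, 10 mm above the paper, inner face at y = 55 mm, 5 mm from the carved part's end: a guide, the roller may rub on it.
- start_line (a point): Middle of the start line, thin, black, ruled across the paper at bed x = -71.6 mm, y = 0. Dark bars printed already lie behind it. The roller stands over it at the start, within 2 mm.
- end_line (a point): Middle of the end line, ruled likewise at bed x = +71.6 mm, y = 0, on the paper: 143 mm past the start line, one full turn of the roller.
- rest_seat (a point): Where the roller's centre lies when seated in its rest, 49 mm above the table. The rest is a fixed wooden stand, base 100 x 165 x 10 mm, with two uprights (13 mm thick, middles 126 mm apart, tops 65 mm above the table), each with a 90 degree V notch for an axle. Own y is the line for the roller's axis, either way round; the notches guide the axles in from about 15 mm either side.
- paperweight: Small wooden printing block, 45 x 34 x 48 mm high, holding the paper down beside the lane, on the side away from the batten, clear of the roller. Origin under its middle. Leave it.
- block_round: Round wooden printing block, 62 mm across, 54 mm high, on the table. Origin under its middle. Leave it.
- block_long: Long wooden printing block, 36 x 120 x 56 mm, on the table. Origin under its middle. Leave it.
- block_small: Small dark wooden printing block, 46 x 40 x 52 mm, on the table. Origin under its middle. Leave it.
- brush_cup: Empty steel cup, 80 mm wide, 90 mm high, on the table. Origin under its middle. Leave it.
- brush: Brush, 170 mm long, lying on the table. Leave it.
- inkpad: Wooden tray with an inked felt, 110 x 160 x 36 mm, fixed to the table on the other side of the bed from the rest. Origin under its middle.
Things that resemble listed ones, but are neither listed nor needed, are in the scene too. What is shaped like the part that bears roller_center but red or yellow is not meant.

How it is judged (in metres and radians):
On the way, in this order (a step that is already met when the one before it is completed fails the run):
1. near half-way along, the roller has turned about half round and the hand bears on it with 4 N or more (x of roller_center in the frame of bed between -0.03 and 0.03 m and angle between roller_center's own z axis and vertical above 2 rad and contact force between the fingers and roller above 4 N and z of roller_center in the frame of bed below 0.04135 m), for 0.4 s.
2. the roller stands still on the end line, square to the lane, one full turn made (slip under 9 mm) (x of roller_center in the frame of bed between 0.0646 and 0.0786 m and y of roller_center in the frame of bed between -0.012 and 0.012 m and angle between roller_center's own z axis and vertical below 0.4 rad and angle between the y axis of roller_center and the y axis of bed, either way round below 0.1 rad and linear speed of roller below 0.01 m/s and z of roller_center in the frame of bed below 0.04135 m), for 0.2 s.
At the end, for the whole second after the job is handed in: The roller lies at rest in its stand, both axles in the notches: centre within 4 mm of seated height, 6 mm across and 10 mm along, axis within 0.1 rad; released (x of roller_center in the frame of rest_seat between -0.006 and 0.006 m and y of roller_center in the frame of rest_seat between -0.01 and 0.01 m and z of roller_center in the frame of rest_seat between -0.004 and 0.004 m and angle between the y axis of roller_center and the y axis of rest_seat, either way round below 0.1 rad and linear speed of roller below 0.02 m/s); the robot touches nothing.
It fails at once if the roller bears on the bed with more than 27 N (25 N of push and its weight) (contact force between roller and bed above 27 N).
It fails at once if the roller is lifted off the paper (by more than 6 mm) short of the end line (z of roller_center in the frame of bed between 0.04335 and 0.09 m and x of roller_center in the frame of bed between -0.15 and 0.058 m and y of roller_center in the frame of bed between -0.1 and 0.08 m).
It fails at once if another thing is disturbed (moved by more than 12 mm) (distance of any of paperweight, block_round, block_long, block_small, brush_cup, brush from where it was at the start of the episode above 0.012 m).
It also fails if it takes over 72 s, if anything falls off the work surface, if the arm or the gripper's body presses on something with over 40 N, if the wrist force passes 120 N, or if a joint passes its speed limit or range.

ROBOT

A 6-joint arm with a two-finger parallel gripper is mounted at the origin on the work surface. World frame = base frame: x ahead of the robot, y to its left, z up, the work surface at z = 0. Lengths are in mm, angles in rad, forces in N, time in s.
With the tool pointing down it reaches from about 350 to 975 mm from the base axis. Payload 7.1 kg.
Tool frame: the origin (TCP) lies between the finger pads; the fingertips stand 14 mm ahead of it and the grasp point (between the pads) lies 5 mm behind it (ctrl.tcp_to_tips is the distance from the TCP to the fingertips, in mm); z points along the fingers, y is the line along which they close (so a half turn about z gives the same grasp; the last joint's range is limited). The gripper opens to 88 mm and grips with 3 to 60 N. Pads are 20 mm wide; open, the fingers measure 115 mm over their backs; the gripper's body (75 mm by 178 mm) begins 61 mm behind the grasp point.
Start: joints at [1.102, 0.423, 1.63, -0, 1.089, -0.019], TCP at [271.708, 562.832, 236.675] pointing down, gripper open.
Joint ranges: [-3, 3], [-0.9, 2.11], [0.09, 2.58], [-1.31, 4.45], [0.11, 2.69], [-2.54, 2.54]. Speed limits (rad/s): [2.39, 2.39, 3.01, 3.14, 3.14, 3.14].

INTERFACE

Orientations are given as a rotation vector (axis times angle).
In Python, from workcell import ctrl gives the robot as it stands.
- The arm moves only by the tool apply_moves, never from a script. Its argument "series" is a list that holds one entry, the list of rows, each a list of 7 numbers: the shift along the tool's x, y, z in cm, then the turn, a rotation vector about the tool's x, y, z in degrees, then the opening, from 0 (shut) to 1 (fully open). A call has 1 to 12 rows; each row shifts and turns the commanded pose from where the row before left it, along the tool's axes as they then stand; what a row does not reach is not made up. A row lasts 1/10 s, in which the tool goes at most 50 mm and 8.59 degrees, less where a joint would pass 70% of its speed; a pose out of reach is approached as far as the arm can. A call with a gripper value outside its range is refused whole. The fingers move at their own pace and stop on an object; the grip force is fixed at half the most. Time passes only in rows, so rows that do not move let the fingers close. It gives the time, the measured TCP pose, the force and the opening at its end, in the units of the state.
- ctrl.get_obs(): the state, without advancing time (a new reading comes with each control period).
- ctrl.get_image(name): name is "side" or "top" or "wrist"; returns a dict with "img" (400x640x3 uint8, blue, green, red), "K" (3x3 intrinsics, pixels), "cam_to_world" (4x4, takes a point from camera to world coordinates). Camera axes: x right, y down, z forward; pixel columns grow to the right and rows downward; lengths in mm; the calibration is good to about 2 mm. A picture is of the moment at which its call begins. There is no depth.
- ctrl.close_job(): hands the job in, once; it reports no verdict.
The state is a dict: "t": time; "qpos": joint angles; "qvel": joint speeds; "joint_torque": joint torques, N m; "ee_pos": TCP position; "orientation": TCP orientation; "ft_force": force on the tool from outside, world axes, zero at the start; "moment": the same for the moment, N m; "width": finger opening in mm.
Only numpy, scipy, OpenCV 4.12 (cv2) and the standard library are available. Lean on these libraries where they do the work, as an engineer would, in place of code of your own. Each camera call takes 0.05 s, during which the arm holds its last target. There are 200 camera calls.

## Working session

There is one attempt and no reset: what is moved stays moved. The work goes in short steps, Python scripts to look and compute and a tool call to move; the robot and the scene stay as the last step left them, time stands still between calls to the robot, and variables do not carry over. Pictures are saved under pics/ and viewed, on a budget of 10 in all, crops included, one or two more only if the job needs it, and the job is handed in when it is done.

Besides the shell and the picture viewer there is one more tool, called after "Request:" in YAML: its name, and indented under it one key for each argument. apply_moves: Moves the arm, as the interface text tells. Its arguments: {"type":"object","properties":{"series":{"type":"array","items":{"type":"array","items":{"type":"array","items":{"type":"number"}}}}},"required":["series"]}

```bash
mkdir -p pics; ls
python3 - <<'E'
from workcell import ctrl
import cv2
print(ctrl.get_obs(), ctrl.tcp_to_tips)
for n in ("top","side"):
    d=ctrl.get_image(n); cv2.imwrite(f"pics/{n}0.png",d["img"]); print(d["K"].tolist(),d["cam_to_world"].round(4).tolist())
E
```

```text
pics
{'t': 0.0, 'qpos': array([ 1.10198186e+00,  4.23826611e-01,  1.63067267e+00,  1.79840143e-05,
        1.08858627e+00, -1.90138996e-02]), 'qvel': array([ 3.60031572e-05, -9.89195222e-04,  1.91817969e-04, -1.17662852e-04,
        7.16930178e-04,  1.07198817e-03]), 'joint_torque': array([ 2.23445277e-03, -5.44646645e+01, -2.73656505e+01,  6.45444612e-02,
        2.30247719e-02, -8.50589913e-05]), 'ee_pos': array([271.48545668, 562.37678463, 235.91736918]), 'orientation': array([-7.00532679e-01, -3.06210563e+00,  2.26931401e-03]), 'ft_force': array([0.30572483, 0.26450716, 0.2662613 ]), 'moment': array([-0.00305787, -0.0492435 , -0.0449544 ]), 'width': 87.91970699919548} 14.0
[[448.13191661990555, 0.0, 329.63293315419895], [0.0, 448.13191661990555, 205.32255626034058], [0.0, 0.0, 1.0]] [[0.0173, -0.9934, 0.1138, 333.9471], [-0.9998, -0.0178, -0.0033, -3.6772], [0.0054, -0.1137, -0.9935, 1164.6855], [0.0, 0.0, 0.0, 1.0]]
[[446.2852892432158, 0.0, 321.8736153071518], [0.0, 446.2852892432158, 192.48146769802196], [0.0, 0.0, 1.0]] [[0.9579, -0.2201, 0.1845, 283.8986], [-0.2872, -0.7243, 0.6268, -678.5725], [-0.0043, -0.6534, -0.757, 885.0652], [0.0, 0.0, 0.0, 1.0]]
```

View pics/top0.png

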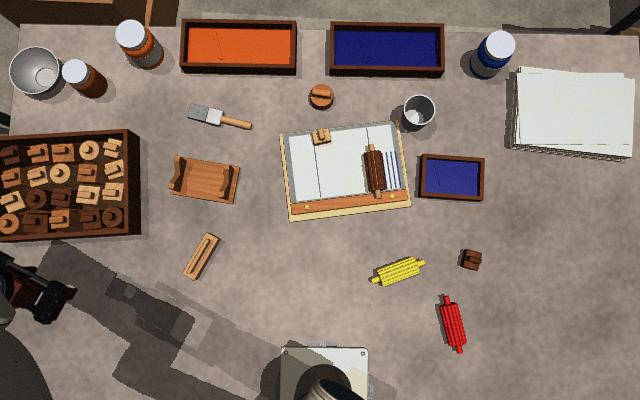

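View pics/side0.png

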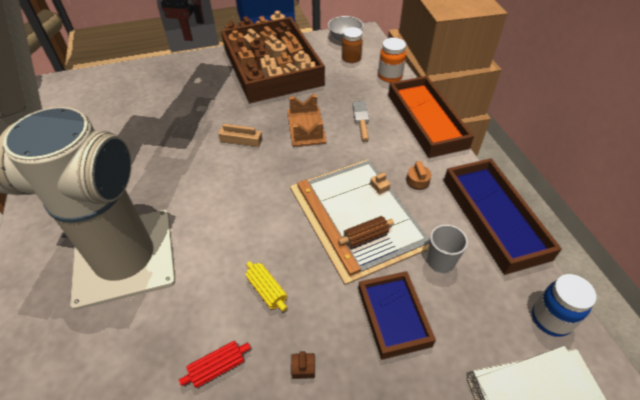

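The top view shows the brown roller at (375,170) on the bed, with the printed bars to its right. The end line is at (316,165), the batten is the orange strip along y≈205, and the rest is at (205,180). The roller-shaped things are brown (375,170), yellow (398,271) and red (453,323). The brown one fits because it stands on the paper and is neither red nor yellow. I'll confirm that in an enlarged crop.

Run:
```python
import cv2
im=cv2.imread("pics/top0.png")[115:230,160:420]
im=cv2.resize(im,None,fx=3,fy=3,interpolation=cv2.INTER_CUBIC)
for x in range(160,420,20): cv2.putText(im,str(x),((x-160)*3,8),0,.3,(0,0,255),1); cv2.line(im,((x-160)*3,10),((x-160)*3,16),(0,0,255),1)
for y in range(120,230,20): cv2.putText(im,str(y),(0,(y-115)*3+3),0,.3,(0,0,255),1)
cv2.imwrite("pics/crop0.png",im)
```

```text
(no output)
```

View pics/crop0.png

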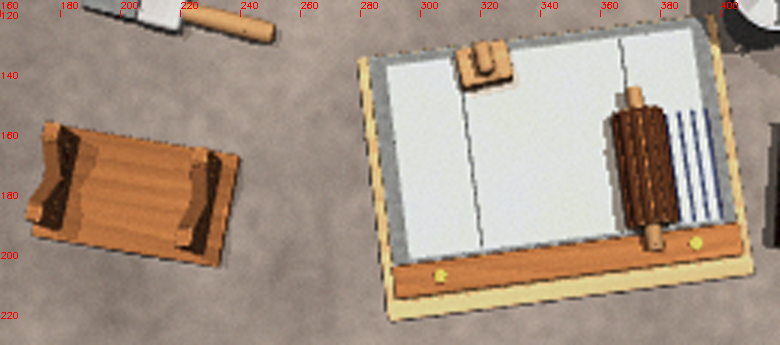

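The crop confirms it: the brown carved roller stands on the paper next to the printed bars, with its axles at about (371,146) and (378,196). The rest's uprights are at about (176,176) and (224,182). Next I'll cast these points to world coordinates.

```bash
cat > h.py <<'E'
import numpy as np
from workcell import ctrl
def cast(d,px,z):
    M=d["cam_to_world"]; r=M[:3,:3]@np.linalg.inv(d["K"])@np.array([px[0],px[1],1.]); o=M[:3,3]
    return o+r*(z-o[2])/r[2]
E
python3 - <<'E'
from h import *
np.set_printoptions(precision=1,suppress=True)
d=ctrl.get_image("top")
P=lambda x,y,z:cast(d,(x/3+160-1/3,y/3+115-1/3),z)
for n,a in dict(batL=(395,264,25),batR=(740,224,25),endT=(463,92,15),endB=(482,247,15),stT=(620,38,15),brdTL=(362,58,13),brdBL=(390,320,13),brdBR=(752,272,13),axT=(634,90,40),axB=(654,246,40),
 carvTL=(612,112,40),carvTR=(662,106,40),carvBL=(625,228,40),carvBR=(678,220,40),
 rTL=(50,155,10),rBL=(33,237,10),rBR=(218,266,10),rTR=(239,154,10),uLt=(52,124,65),uLb=(33,222,65),uRt=(203,150,65),uRb=(182,250,65)).items(): print(n,P(*a))
E
```

```text
batL [469.5  90.6  25. ]
batR [ 509.4 -204.1   25. ]
endT [623.2  36.2  15. ]
endB [486.8  16.9  15. ]
stT [ 674.2 -100.7   15. ]
brdTL [652.5 125.5  13. ]
brdBL [422.5  94.6  13. ]
brdBR [ 469.5 -216.5   13. ]
axT [ 621.3 -110.9   40. ]
axB [ 487.  -128.7   40. ]
carvTL [601.8 -92.3  40. ]
carvTR [ 607.8 -135.    40. ]
carvBL [ 501.9 -104.1   40. ]
carvBR [ 509.6 -149.    40. ]
rTL [561.6 395.   10. ]
rBL [489.2 405.6  10. ]
rBR [466.8 244.7  10. ]
rTR [565.5 230.5  10. ]
uLt [577.  375.8  65. ]
uLb [494.3 386.8  65. ]
uRt [557.3 249.4  65. ]
uRb [473.2 263.   65. ]
```

Request:
apply_moves:
  series:
    - [[-3.44,-3.08,0,0,0,0,0.5],[-3.44,-3.08,0,0,0,0,0.5],[-3.44,-3.08,0,0,0,0,0.5],[-3.44,-3.08,0,0,0,0,0.5],[-3.44,-3.08,0,0,0,0,0.5],[-3.44,-3.08,0,0,0,0,0.5],[-3.44,-3.08,0,0,0,0,0.5],[-3.44,-3.08,0,0,0,0,0.5],[-3.44,-3.08,0,0,0,0,0.5],[-3.44,-3.08,0,0,0,0,0.5],[-3.44,-3.08,0,0,0,0,0.5],[-3.44,-3.08,0,0,0,0,0.5]]

```text
t: 1.35
ee_pos: [483.1, 48.6, 236.7]
orientation: [0.701, 3.062, 0.0]
ft_force: [0.4, 0.1, 0.2]
width: 44.0
```

Request:
apply_moves:
  series:
    - [[-3.44,-3.08,0,0,0,0,0.5],[-3.44,-3.08,0,0,0,0,0.5],[-3.44,-3.08,0,0,0,0,0.5],[-3.44,-3.08,0,0,0,0,0.5],[0,0,0,0,0,8.04,0.5],[0,0,0,0,0,8.04,0.5],[0,0,0,0,0,8.04,0.5],[0,0,0,0,0,8.04,0.5],[0,0,0,0,0,8.04,0.5],[0,0,0,0,0,8.04,0.5],[0,0,0,0,0,8.04,0.5],[0,0,0,0,0,0,0.5]]

```text
t: 2.55
ee_pos: [553.0, -120.2, 236.5]
orientation: [-2.063, -2.368, 0.0]
ft_force: [0.2, 0.1, 0.1]
width: 43.6
```

```bash
cat >> h.py <<'E'
from scipy.spatial.transform import Rotation as R
np.set_printoptions(precision=2,suppress=True)
def state():
    o=ctrl.get_obs(); M=R.from_rotvec(o["orientation"]).as_matrix(); p=o["ee_pos"]
    print("t",o["t"],"p",p,"yaw y",np.degrees(np.arctan2(M[1,1],M[0,1])),"z",M[:,2],"F",o["ft_force"],"M",o["moment"],"w",o["width"],"q",o["qpos"])
    return p,M,o
E
python3 - <<'E'
from h import *
import cv2
state(); d=ctrl.get_image("wrist"); cv2.imwrite("pics/w1.png",d["img"])
np.savez("w1.npz",**d)
E
```

```text
t 2.55 p [ 552.95 -120.21  236.46] yaw y 7.876702647390294 z [-0.  0. -1.] F [0.2  0.11 0.14] M [-0.09  0.04 -0.03] w 43.62069301126673 q [-0.24  0.34  1.76  0.    1.04 -0.37]
```

View pics/w1.png

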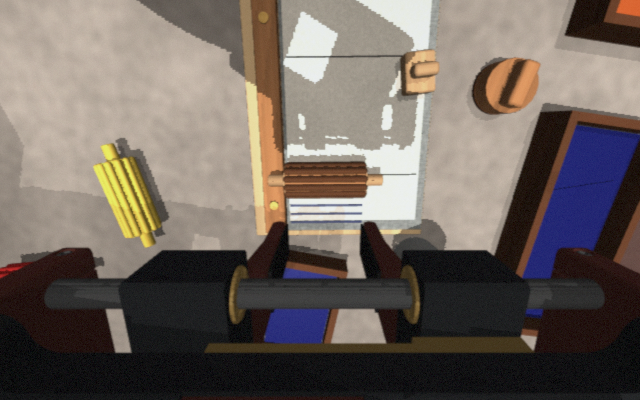

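The wrist view shows the roller's axle ends at (269,180) and (383,181), the end line at y≈56, the start line at (415,174), and the batten's inner edge at x≈283. I'll cross-check these against the first fix.

Run:
```python
from h import *
d=np.load("w1.npz"); print(d["cam_to_world"])
X=np.array([-.137,.9906]);Y=np.array([-.9906,-.137]);O=np.array([543.1,-46.9])
for n,a,z in [("axB",(269,180),38),("axT",(383,181),38),("carvFront",(325,162),40),("carvBack",(325,197),40),("endL",(290,56.5),15),("endR",(398,55),15),("st",(415,174),15),("batU",(281,20),25),("batD",(283,200),25)]:
    p=cast(d,a,z); print(n,p,"bed",X@(p[:2]-O),Y@(p[:2]-O))
```

```text
[[  0.99   0.13   0.03 544.01]
 [  0.14  -0.96  -0.26 -50.84]
 [ -0.     0.26  -0.97 384.54]
 [  0.     0.     0.     1.  ]]
axB [ 485.48 -130.88   38.  ] bed -75.29309667140745 68.58498038474565
axT [ 626.92 -112.69   38.  ] bed -76.65365564736031 -74.0170047284932
carvFront [551.71 -98.7   40.  ] bed -52.49258721843494 -1.4279634423078038
carvBack [ 557.79 -142.6    40.  ] bed -96.80860857145228 -1.4391035772241014
endL [493.44  17.41  15.  ] bed 70.5082353400568 40.38704341929719
endR [621.05  36.6   15.  ] bed 72.04027675447901 -88.65631889619989
st [ 672.64 -101.7    15.  ] bed -72.03161258899547 -120.81824466734075
batU [480.76  51.67  25.  ] bed 106.18288418667595 48.25455969303117
batD [ 503.95 -158.23   25.  ] bed -104.92353797757228 54.03291521270314
```

Request:
apply_moves:
  series:
    - [[-0.3,0,4,0,0,0,0.5],[-0.3,0,4,0,0,0,0.5],[-0.3,0,4,0,0,0,0.5],[-0.1,0,2,0,0,0,0.5],[0,0,1.5,0,0,0,0.5],[0,0,0.5,0,0,0,0.5],[0,0,0,0,0,0,0.5],[0,0,0,0,0,0,0.5]]

```text
t: 3.4
ee_pos: [555.3, -130.3, 77.8]
orientation: [2.06, 2.37, 0.001]
ft_force: [0.3, -0.1, -0.5]
width: 43.7
```

Request:
apply_moves:
  series:
    - [[0,0,0.05,0,0,0,0.5],[0,0,0.05,0,0,0,0.5],[0,0,0.05,0,0,0,0.5],[0,0,0,0,0,0,0.5]]

```text
t: 3.8
ee_pos: [554.6, -130.2, 75.5]
orientation: [2.062, 2.37, 0.0]
ft_force: [-0.3, 0.6, 0.4]
width: 44.4
```

Request:
apply_moves:
  series:
    - [[0,0,0.05,0,0,0,0.5],[0,0,0.05,0,0,0,0.5],[0,0,0.05,0,0,0,0.5],[0,0,0,0,0,0,0.5]]

```text
t: 4.2
ee_pos: [554.6, -130.2, 73.8]
orientation: [2.062, 2.37, -0.0]
ft_force: [-0.5, 0.0, 3.1]
width: 43.8
```

Request:
apply_moves:
  series:
    - [[0,0,0.03,0,0,0,0.5],[0,0,0,0,0,0,0.5]]

```text
t: 4.4
ee_pos: [554.6, -130.3, 73.7]
orientation: [2.062, 2.37, 0.0]
ft_force: [-1.4, -0.3, 5.1]
width: 43.9
```

Request:
apply_moves:
  series:
    - [[0,0,0.03,0,0,0,0.5],[0,0,0,0,0,0,0.5]]

```text
t: 4.6
ee_pos: [554.6, -130.3, 73.6]
orientation: [2.062, 2.37, 0.0]
ft_force: [-2.2, -0.1, 7.3]
width: 43.9
```

Request:
apply_moves:
  series:
    - [[0.3,0,0.01,0,0,0,0.5],[0.3,0,0,0,0,0,0.5],[0.3,0,0,0,0,0,0.5]]

```text
t: 4.9
ee_pos: [553.6, -121.8, 74.3]
orientation: [2.061, 2.369, -0.0]
ft_force: [-4.7, -1.8, 16.9]
width: 44.3
```

Request:
apply_moves:
  series:
    - [[0.3,0,0,0,0,0,0.5],[0.3,0,0,0,0,0,0.5],[0.3,0,0,0,0,0,0.5],[0.3,0,0,0,0,0,0.5],[0.3,0,0,0,0,0,0.5]]

```text
t: 5.4
ee_pos: [551.2, -106.3, 73.7]
orientation: [2.062, 2.37, 0.0]
ft_force: [-2.9, -1.4, 10.9]
width: 43.8
```

```bash
cat >> h.py <<'E'
X=np.array([-.137,.9906]);Y=np.array([-.9906,-.137]);O=np.array([543.1,-46.9])
import cv2
def bed(p): q=np.asarray(p)[:2]-O; return np.array([X@q,Y@q])
def roller(d,zc=38):
    """dark-brown carved part in the top/side view -> bed coords of centre + axis angle"""
    hsv=cv2.cvtColor(d["img"],cv2.COLOR_BGR2HSV)
    m=cv2.inRange(hsv,(0,60,20),(16,255,150))
    return m
E
python3 - <<'E'
from h import *
p,M,o=state(); print("tip bed",bed(p))
d=ctrl.get_image("wrist"); cv2.imwrite("pics/w2.png",d["img"]); np.savez("w2.npz",**d)
t=ctrl.get_image("side"); cv2.imwrite("pics/s2.png",t["img"])
a=cv2.resize(t["img"][140:290,290:480],None,fx=3,fy=3,interpolation=cv2.INTER_CUBIC)
cv2.imwrite("pics/s2c.png",a)
E
```

```text
t 5.4 p [ 551.21 -106.31   73.71] yaw y 7.951621635852872 z [ 0. -0. -1.] F [-2.94 -1.44 10.94] M [-0.51  0.56  0.01] w 43.84016758386588 q [-0.21  0.57  1.86 -0.    0.71 -0.35]
tip bed [-59.96   0.1 ]
```

View pics/s2c.png

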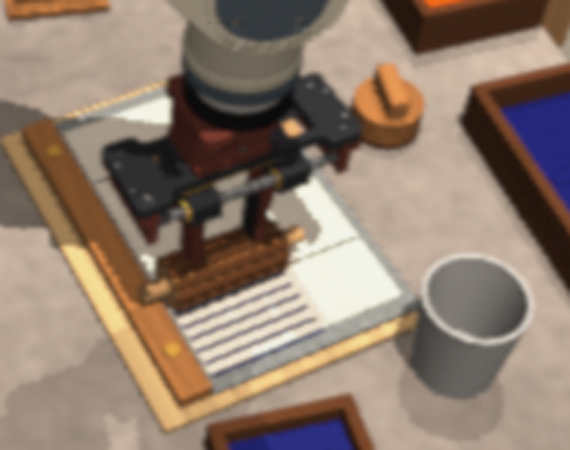

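The side crop shows the fingers on the roller, which has moved forward off the printed bars and is still square to the batten. Next I'll take a colour-mask fix from the wrist view, using the tan axle on the paper side.

Run:
```python
from h import *
for f in ("w1","w2"):
    d=np.load(f+".npz"); hsv=cv2.cvtColor(d["img"],cv2.COLOR_BGR2HSV)
    m=cv2.inRange(hsv,(8,90,90),(20,255,255))
    n,l,s,c=cv2.connectedComponentsWithStats(m)
    for i in range(1,n):
        if s[i,4]>60:
            z=37.4; print(f,s[i],c[i],bed(cast(d,c[i],z)))
im=np.load("w2.npz")["img"]; cv2.imwrite("pics/w2.png",im)
```

```text
w1 [ 240    0  142  235 8554] [282.92 125.68] [-9.41 48.75]
w1 [605   0  35  27 801] [623.92  12.36] [ 109.4  -325.12]
w1 [ 405   50   34   44 1241] [420.53  71.36] [  50.42 -110.06]
w1 [ 485   58   55   56 1967] [512.33  84.58] [  36.26 -216.85]
w1 [ 516  111  124  166 1746] [568.03 166.95] [ -59.18 -302.03]
w1 [614 203  26  61 438] [627.74 235.84] [-150.84 -401.15]
w1 [288 230  56   5 211] [315.41 232.23] [-145.53   11.17]
w1 [399 230  22   4  79] [409.62 231.49] [-144.55 -112.75]
w1 [287 262  61  16 343] [317.47 269.31] [-199.79    8.81]
w1 [229 272   9  50 209] [232.2  297.42] [-243.69  129.02]
w1 [414 285   6  37 123] [416.37 304.8 ] [-255.73 -130.92]
w1 [324 309  14  35 228] [330.82 325.97] [-291.08   -9.92]
w1 [521 329  17   7  86] [529.   332.23] [-301.91 -299.  ]
w2 [  175     0    80   260 11548] [218.21 112.1 ] [15.31 65.77]
w2 [ 478    6   84   88 4851] [513.73  48.08] [  51.78 -112.82]
w2 [623  51  17  71 819] [632.86  88.56] [  29.3 -189.8]
w2 [376 220  54  22 521] [412.51 228.28] [-62.22 -62.13]
w2 [289 223  46   3 130] [310.21 224.  ] [-59.08   9.1 ]
w2 [300 247  54   5 162] [327.24 249.7 ] [-78.51  -2.78]
w2 [288 255  72   7 417] [323.35 258.21] [-85.17  -0.01]
w2 [229 272   9  50 211] [232.28 298.01] [-117.91   68.05]
w2 [413 278   6  45 143] [415.8  300.35] [-119.85  -69.29]
w2 [269 317  31   4 104] [282.82 318.26] [-135.59   30.93]
w2 [330 316  21   4  69] [339.06 317.57] [-134.95  -12.  ]
```

View pics/w2.png

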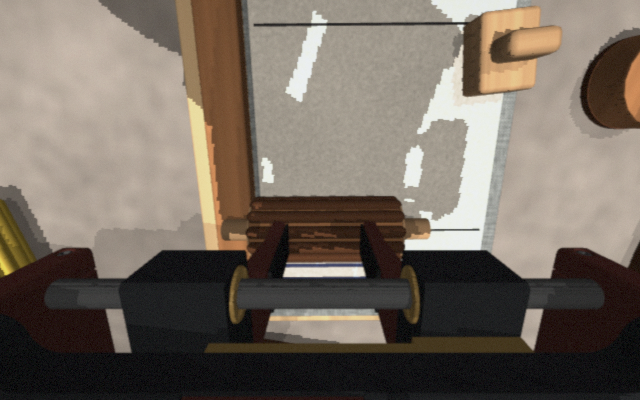

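The wrist view shows both axle ends at row 228, so the roller is square. It's at bed x≈-62, one bar on, and y≈-2. I'll continue with a little less force.

Request:
apply_moves:
  series:
    - [[0.3,-0.03,-0.05,0,0,0,0.5],[0.3,0,0,0,0,0,0.5],[0.3,0,0,0,0,0,0.5],[0.3,0,0,0,0,0,0.5]]

```text
t: 5.9
ee_pos: [549.7, -94.8, 74.6]
orientation: [2.061, 2.369, 0.0]
ft_force: [-2.8, -1.1, 13.0]
width: 44.1
```

Request:
apply_moves:
  series:
    - [[0.3,0,0,0,0,0,0.5],[0.3,0,0,0,0,0,0.5],[0.3,0,0,0,0,0,0.5],[0.2,0,0,0,0,0,0.5],[0,0,0,0,0,0,0.5]]

```text
t: 6.4
ee_pos: [547.9, -83.4, 73.7]
orientation: [2.062, 2.37, 0.0]
ft_force: [-1.0, 0.8, 4.8]
width: 44.0
```

```bash
cat >> h.py <<'E'
def axle():
    d=ctrl.get_image("wrist"); hsv=cv2.cvtColor(d["img"],cv2.COLOR_BGR2HSV)
    m=cv2.inRange(hsv,(8,90,90),(20,255,255)); m[:,:340]=0; m[:150]=0; m[252:]=0
    m=cv2.morphologyEx(m,cv2.MORPH_OPEN,np.ones((3,3)))
    n,l,s,c=cv2.connectedComponentsWithStats(m)
    for i in range(1,n):
        if s[i,4]>50: print("axle?",s[i],c[i],bed(cast(d,c[i],37.4)))
    return d
E
python3 - <<'E'
from h import *
p,M,o=state(); print("tip bed",bed(p)); axle()
E
```

```text
t 6.4 p [547.86 -83.44  73.71] yaw y 7.967118817476699 z [ 0. -0. -1.] F [-0.95  0.85  4.82] M [ 0.05  0.14 -0.  ] w 44.014624919797086 q [-0.17  0.56  1.88  0.    0.7  -0.31]
tip bed [-36.85   0.29]
axle? [622 150  18  12 159] [632.17 154.4 ] [  12.25 -200.52]
axle? [402 235  26  16 370] [415.15 242.36] [-49.69 -64.67]
```

Request:
apply_moves:
  series:
    - [[0,0,-0.8,0,0,0,0.5],[0,0,-0.7,0,0,0,0.5],[-1.15,0,0,0,0,0,0.5],[-1.15,0,0,0,0,0,0.5],[0,0,0.7,0,0,0,0.5],[0,0,0.4,0,0,0,0.5],[0,0,0.2,0,0,0,0.5],[0,0,0.12,0,0,0,0.5],[0,0,0.05,0,0,0,0.5],[0,0,0.03,0,0,0,0.5],[0,0,0,0,0,0,0.5]]

```text
t: 7.55
ee_pos: [550.4, -106.3, 73.7]
orientation: [-2.061, -2.37, 0.001]
ft_force: [-2.7, -1.0, 4.4]
width: 44.2
```

Request:
apply_moves:
  series:
    - [[0.4,0,0.02,0,0,0,0.5],[0.4,0,0,0,0,0,0.5],[0.4,0,0,0,0,0,0.5],[0.4,0,0,0,0,0,0.5],[0.4,0,0,0,0,0,0.5],[0.4,0,0,0,0,0,0.5]]

```text
t: 8.15
ee_pos: [547.0, -82.2, 73.8]
orientation: [-2.061, -2.37, 0.001]
ft_force: [-3.2, -2.2, 9.3]
width: 44.1
```

Request:
apply_moves:
  series:
    - [[0.4,0,0,0,0,0,0.5],[0.4,0,0,0,0,0,0.5],[0.4,0,0,0,0,0,0.5],[0.4,0,0,0,0,0,0.5],[0.4,0,0,0,0,0,0.5],[0.4,0,0,0,0,0,0.5]]

```text
t: 8.75
ee_pos: [543.7, -58.4, 73.6]
orientation: [-2.061, -2.37, 0.001]
ft_force: [-2.3, 0.3, 3.3]
width: 44.5
```

Run:
```python
from h import *
p,M,o=state(); print("tip bed",bed(p)); axle()
```

```text
t 8.75 p [543.68 -58.41  73.65] yaw y 7.971625940256951 z [-0.  0. -1.] F [-2.34  0.35  3.27] M [-0.22  0.54 -0.  ] w 44.45288253757135 q [-0.13  0.55  1.89 -0.    0.7  -0.27]
tip bed [-11.48   1.  ]
axle? [471 150  52  21 996] [495.32 159.27] [  34.43 -111.22]
axle? [ 606  150   34   50 1224] [621.82 171.07] [  26.75 -195.76]
axle? [404 236  25  15 337] [416.38 243.06] [-24.79 -64.8 ]
```

Request:
apply_moves:
  series:
    - [[0,0,-0.8,0,0,0,0.5],[0,0.04,-0.7,0,0,0,0.5],[-1.15,0,0,0,0,0,0.5],[-1.2,0,0,0,0,0,0.5],[0,0,0.7,0,0,0,0.5],[0,0,0.4,0,0,0,0.5],[0,0,0.2,0,0,0,0.5],[0,0,0.12,0,0,0,0.5],[0,0,0.05,0,0,0,0.5],[0,0,0.03,0,0,0,0.5],[0,0,0,0,0,0,0.5]]

```text
t: 9.9
ee_pos: [547.4, -82.0, 73.6]
orientation: [-2.061, -2.37, 0.001]
ft_force: [-4.2, -1.5, 8.0]
width: 43.5
```

Request:
apply_moves:
  series:
    - [[0.4,0,0.02,0,0,0,0.5],[0.4,0,0,0,0,0,0.5],[0.4,0,0,0,0,0,0.5],[0.4,0,0,0,0,0,0.5],[0.4,0,0,0,0,0,0.5],[0.4,0,0,0,0,0,0.5]]

```text
t: 10.5
ee_pos: [544.0, -57.9, 73.7]
orientation: [-2.061, -2.37, 0.001]
ft_force: [-3.7, -1.7, 11.5]
width: 44.2
```

Request:
apply_moves:
  series:
    - [[0,0,0,0,0,0,0.5],[0,0,0,0,0,0,0.5],[0,0,0,0,0,0,0.5],[0,0,0,0,0,0,0.5],[0,0,0,0,0,0,0.5],[0,0,0,0,0,0,0.5]]

```text
t: 11.1
ee_pos: [544.1, -58.3, 73.7]
orientation: [-2.061, -2.37, 0.001]
ft_force: [-4.7, -2.0, 10.0]
width: 43.8
```

Request:
apply_moves:
  series:
    - [[0.4,-0.02,-0.01,0,0,0,0.5],[0.4,0,0,0,0,0,0.5],[0.4,0,0,0,0,0,0.5],[0.4,0,0,0,0,0,0.5],[0.4,0,0,0,0,0,0.5],[0.4,0,0,0,0,0,0.5]]

```text
t: 11.7
ee_pos: [540.7, -34.1, 73.5]
orientation: [-2.061, -2.37, 0.0]
ft_force: [-1.9, -0.9, 4.1]
width: 43.9
```

Run:
```python
from h import *
p,M,o=state(); print("tip bed",bed(p)); axle()
```

```text
t 11.7 p [540.66 -34.11  73.52] yaw y 7.969646180140329 z [-0.  0. -1.] F [-1.91 -0.9   4.09] M [-0.16  0.38  0.  ] w 43.894686558505846 q [-0.09  0.55  1.9   0.    0.69 -0.22]
tip bed [13.    0.67]
axle? [ 465  150   71   57 2719] [495.88 177.49] [  46.86 -113.79]
axle? [ 596  150   44   83 2104] [617.72 190.47] [  38.09 -196.88]
axle? [403 237  26  14 309] [415.75 243.66] [ -0.72 -64.71]
```

Request:
apply_moves:
  series:
    - [[0,0,0.02,0,0,0,0.5],[0,0,0,0,0,0,0.5],[0,0,0,0,0,0,0.5],[0,0,0,0,0,0,0.5],[0,0,0,0,0,0,0.5],[0,0,0,0,0,0,0.5]]

```text
t: 12.35
ee_pos: [540.8, -34.6, 73.3]
orientation: [-2.062, -2.37, 0.001]
ft_force: [-2.6, -0.5, 7.7]
width: 44.2
```

Request:
apply_moves:
  series:
    - [[0,0,-0.8,0,0,0,0.5],[0,0.02,-0.7,0,0,0,0.5],[-1.15,0,0,0,0,0,0.5],[-1.2,0,0,0,0,0,0.5],[0,0,0.7,0,0,0,0.5],[0,0,0.4,0,0,0,0.5],[0,0,0.2,0,0,0,0.5],[0,0,0.1,0,0,0,0.5],[0,0,0.05,0,0,0,0.5],[0,0,0.02,0,0,0,0.5],[0,0,0,0,0,0,0.5]]

```text
t: 13.45
ee_pos: [544.0, -57.8, 73.6]
orientation: [-2.061, -2.37, 0.001]
ft_force: [-3.0, -1.4, 7.3]
width: 43.9
```

Request:
apply_moves:
  series:
    - [[0.4,0,0.01,0,0,0,0.5],[0.4,0,0,0,0,0,0.5],[0.4,0,0,0,0,0,0.5],[0.4,0,0,0,0,0,0.5],[0.4,0,0,0,0,0,0.5],[0.4,0,0,0,0,0,0.5]]

```text
t: 14.05
ee_pos: [540.6, -33.6, 73.7]
orientation: [-2.061, -2.37, 0.001]
ft_force: [-4.0, -2.8, 10.3]
width: 44.0
```

Request:
apply_moves:
  series:
    - [[0.4,-0.02,-0.01,0,0,0,0.5],[0.4,0,0,0,0,0,0.5],[0.4,0,0,0,0,0,0.5],[0.4,0,0,0,0,0,0.5],[0.4,0,0,0,0,0,0.5],[0.4,0,0,0,0,0,0.5]]

```text
t: 14.65
ee_pos: [537.3, -9.8, 73.5]
orientation: [-2.061, -2.37, 0.0]
ft_force: [-2.8, -0.8, 3.0]
width: 43.5
```

Run:
```python
from h import *
p,M,o=state(); print("tip bed",bed(p)); axle()
```

```text
t 14.65 p [537.28  -9.82  73.48] yaw y 7.972405433576636 z [-0.  0. -1.] F [-2.81 -0.79  3.04] M [-0.15  0.3  -0.03] w 43.54708640531379 q [-0.04  0.54  1.91  0.    0.68 -0.18]
tip bed [37.52  0.69]
axle? [ 459  174   69   67 2898] [489.61 207.75] [  50.4  -112.77]
axle? [ 588  183   52   69 1893] [610.88 216.54] [  44.17 -197.07]
axle? [402 238  26  13 290] [415.03 243.95] [ 23.59 -64.18]
```

Request:
apply_moves:
  series:
    - [[0,0,-0.8,0,0,0,0.5],[0,0.02,-0.7,0,0,0,0.5],[-1.15,0,0,0,0,0,0.5],[-1.2,0,0,0,0,0,0.5],[0,0,0.7,0,0,0,0.5],[0,0,0.4,0,0,0,0.5],[0,0,0.2,0,0,0,0.5],[0,0,0.12,0,0,0,0.5],[0,0,0.05,0,0,0,0.5],[0,0,0.02,0,0,0,0.5],[0,0,0,0,0,0,0.5]]

```text
t: 15.8
ee_pos: [540.6, -33.5, 73.6]
orientation: [-2.061, -2.37, 0.001]
ft_force: [-2.5, -1.6, 6.7]
width: 44.0
```

Request:
apply_moves:
  series:
    - [[0.4,0,0.01,0,0,0,0.5],[0.4,0,0,0,0,0,0.5],[0.4,0,0,0,0,0,0.5],[0.4,0,0,0,0,0,0.5],[0.4,0,0,0,0,0,0.5],[0.4,0,0,0,0,0,0.5]]

```text
t: 16.4
ee_pos: [537.2, -9.3, 73.8]
orientation: [-2.061, -2.37, 0.001]
ft_force: [-2.3, -1.9, 9.3]
width: 43.7
```

Request:
apply_moves:
  series:
    - [[0.4,-0.02,0,0,0,0,0.5],[0.4,0,0,0,0,0,0.5],[0.4,0,0,0,0,0,0.5],[0.4,0,0,0,0,0,0.5],[0.4,0,0,0,0,0,0.5],[0.4,0,0,0,0,0,0.5]]

```text
t: 17.0
ee_pos: [534.0, 14.4, 73.4]
orientation: [-2.061, -2.37, 0.0]
ft_force: [-0.9, -0.1, 2.2]
width: 43.8
```

Run:
```python
from h import *
p,M,o=state(); print("tip bed",bed(p)); axle()
```

```text
t 17.0 p [534.    14.41  73.39] yaw y 7.971564714350751 z [-0.  0. -1.] F [-0.85 -0.05  2.24] M [-0.1   0.25 -0.06] w 43.8223133962629 q [ 0.    0.54  1.92  0.    0.68 -0.13]
tip bed [61.98  0.62]
axle? [ 455  210   51   40 1389] [479.03 226.02] [  61.62 -107.47]
axle? [ 585  216   55   36 1083] [611.44 234.42] [  55.47 -200.93]
axle? [402 239  26  12 275] [414.9  244.44] [ 47.72 -64.16]
axle? [340 243  17   4  59] [348.61 244.27] [ 47.79 -17.33]
axle? [487 244  32   8 194] [503.49 248.35] [  44.78 -127.22]
```

Request:
apply_moves:
  series:
    - [[0,0,-0.8,0,0,0,0.5],[0,0.02,-0.7,0,0,0,0.5],[-1.15,0,0,0,0,0,0.5],[-1.2,0,0,0,0,0,0.5],[0,0,0.7,0,0,0,0.5],[0,0,0.4,0,0,0,0.5],[0,0,0.2,0,0,0,0.5],[0,0,0.1,0,0,0,0.5],[0,0,0.05,0,0,0,0.5],[0,0,0.03,0,0,0,0.5],[0,0,0,0,0,0,0.5]]

```text
t: 18.15
ee_pos: [537.2, -9.2, 73.7]
orientation: [-2.061, -2.37, 0.001]
ft_force: [-3.1, -1.4, 5.4]
width: 43.7
```

Request:
apply_moves:
  series:
    - [[0.4,0,0.02,0,0,0,0.5],[0.4,0,0,0,0,0,0.5],[0.4,0,0,0,0,0,0.5],[0.4,0,0,0,0,0,0.5],[0.4,0,0,0,0,0,0.5],[0.4,0,0,0,0,0,0.5]]

```text
t: 18.75
ee_pos: [533.9, 14.9, 73.7]
orientation: [-2.061, -2.37, 0.001]
ft_force: [-3.1, -1.7, 7.2]
width: 44.1
```

Request:
apply_moves:
  series:
    - [[0.4,-0.02,0,0,0,0,0.5],[0.4,0,0,0,0,0,0.5],[0.4,0,0,0,0,0,0.5],[0.4,0,0,0,0,0,0.5],[0.4,0,0,0,0,0,0.5],[0.4,0,0,0,0,0,0.5],[0,0,0,0,0,0,0.5]]

```text
t: 19.45
ee_pos: [530.8, 38.7, 73.2]
orientation: [2.061, 2.371, 0.0]
ft_force: [0.0, 0.2, 0.5]
width: 44.1
```

Run:
```python
from h import *
p,M,o=state(); print("tip bed",bed(p)); axle()
```

```text
t 19.45 p [530.85  38.74  73.22] yaw y 7.993667693125377 z [ 0.  0. -1.] F [0.04 0.19 0.53] M [-0.1   0.15 -0.01] w 44.057256670106476 q [ 0.05  0.54  1.93  0.    0.68 -0.09]
tip bed [86.51  0.4 ]
axle? [400 240  28  11 253] [413.87 245.06] [ 71.85 -63.63]
axle? [455 242  45  10 299] [479.91 247.06] [  70.37 -110.49]
axle? [340 244  20   4  69] [350.09 245.3 ] [ 71.6  -18.59]
axle? [614 248  21   4  75] [624.12 249.68] [  68.49 -213.08]
```

Request:
apply_moves:
  series:
    - [[0,0,-0.8,0,0,0,0.5],[0,0,-2,0,0,0,0.7],[-1,0,-4,0,0,0,1],[-1,0,-4,0,0,0,1],[-1,0,0,0,0,0,1],[0,0,0,0,0,0,1]]

```text
t: 20.1
ee_pos: [535.9, 7.5, 182.6]
orientation: [2.062, 2.367, 0.003]
ft_force: [-0.7, 0.7, -0.5]
width: 80.4
```

Run:
```python
from h import *
p,M,o=state(); print("tip bed",bed(p)); d=ctrl.get_image("wrist"); np.savez("w3.npz",**d); cv2.imwrite("pics/w3.png",d["img"])
```

```text
t 20.1 p [535.86   7.51 182.57] yaw y 7.872416823542446 z [ 0. -0. -1.] F [-0.74  0.67 -0.48] M [-0.04  0.07  0.03] w 80.43176686755943 q [-0.01  0.37  1.87 -0.    0.9  -0.15]
tip bed [54.89 -0.28]
```

View pics/w3.png

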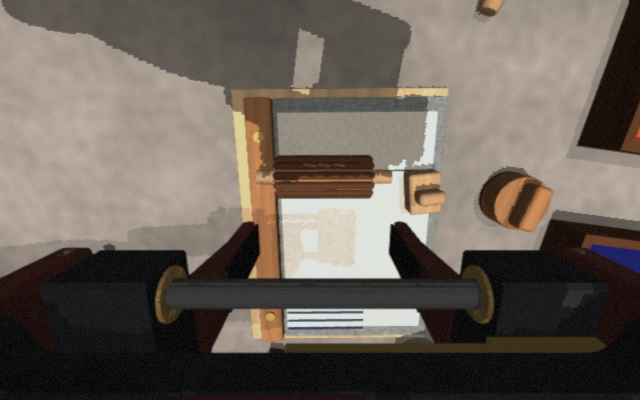

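The wrist view shows the roller with axle ends at (257,177) and (391,177), standing over the end line at (400,170). The paperweight at (424,192) is clear of it.

Run:
```python
from h import *
d=np.load("w3.npz")
for n,a,z in [("axB",(257,177),38),("axT",(391,177),38),("front",(323,156),40),("back",(323,198),40),("end",(400,170),15),("pw",(408,176),63),("pw2",(408,200),63)]:
    p=cast(d,a,z); print(n,p,bed(p))
```

```text
axB [465.27  10.78  38.  ] [67.8 69.2]
axT [605.05  29.93  38.  ] [ 67.62 -71.89]
front [531.05  42.29  40.  ] [90.   -0.28]
back [537.1   -1.97  40.  ] [45.33 -0.21]
end [619.72  35.51  15.  ] [ 71.13 -87.19]
pw [614.37  37.13  63.  ] [ 73.47 -82.11]
pw2 [619.47  13.6   63.  ] [ 49.46 -83.94]
```

Request:
apply_moves:
  series:
    - [[1.5,0,0,0,0,0,1],[0,0,0,0,0,8.2,1],[0,0,0,0,0,8.2,1],[0,0,0,0,0,8.2,1],[0,0,0,0,0,8.2,1],[0,0,0,0,0,8.2,1],[0,0,0,0,0,8.2,1],[0,0,0,0,0,8.2,1],[0,0,0,0,0,8.2,1],[0,0,0,0,0,8.2,1],[0,0,0,0,0,8.2,1],[0,0,0,0,0,8,1]]

```text
t: 21.35
ee_pos: [531.7, 24.8, 179.7]
orientation: [-3.134, -0.21, 0.005]
ft_force: [-0.7, -0.8, -0.4]
width: 87.8
```

Request:
apply_moves:
  series:
    - [[0,0,4,0,0,0,1],[0,0,4,0,0,0,1],[0,0,2,0,0,0,1],[0,0,0,0,0,0,1]]

```text
t: 21.75
ee_pos: [529.4, 24.5, 77.3]
orientation: [-3.133, -0.219, 0.013]
ft_force: [-0.9, -0.9, -0.3]
width: 87.4
```

Run:
```python
from h import *
p,M,o=state(); print("tip bed",bed(p))
```

```text
t 21.75 p [529.44  24.54  77.32] yaw y -82.00581191726866 z [-0.01 -0.   -1.  ] F [-0.92 -0.92 -0.29] M [-0.01  0.1  -0.02] w 87.36558311063435 q [0.02 0.53 1.92 0.   0.69 1.45]
tip bed [72.64  3.75]
```

Request:
apply_moves:
  series:
    - [[0.4,0.2,2,0,0,0,1],[0,0,1.4,0,0,0,1],[0,0,0.6,0,0,0,1],[0,0,0.25,0,0,0,1],[0,0,0,0,0,0,1],[0,0,0,0,0,0,1]]

```text
t: 22.35
ee_pos: [537.5, 22.0, 39.4]
orientation: [3.134, 0.218, 0.001]
ft_force: [-0.2, 0.3, 0.3]
width: 87.7
```

Request:
apply_moves:
  series:
    - [[0,0,0,0,0,0,0.6],[0,0,0,0,0,0,0.55],[0,0,0,0,0,0,0.5],[0,0,0,0,0,0,0.4],[0,0,0,0,0,0,0.3],[0,0,0,0,0,0,0.2],[0,0,0,0,0,0,0.2],[0,0,0,0,0,0,0.2]]

```text
t: 23.15
ee_pos: [537.2, 21.9, 38.8]
orientation: [3.134, 0.218, -0.0]
ft_force: [-0.8, -0.0, 0.2]
width: 43.7
```

Run:
```python
from h import *
p,M,o=state(); print("tip bed",bed(p))
```

```text
t 23.15 p [537.2   21.87  38.8 ] yaw y -82.05213816214906 z [-0. -0. -1.] F [-0.76 -0.02  0.19] M [-0.06  0.19  0.03] w 43.677050922487986 q [ 0.02  0.61  1.92 -0.    0.62  1.45]
tip bed [68.93 -3.58]
```

Request:
apply_moves:
  series:
    - [[0,0,-0.2,0,0,0,0.2],[0,0,-0.5,0,0,0,0.2],[0,0,-1,0,0,0,0.2],[0,0,-2,0,0,0,0.2],[0,0,-3,0,0,0,0.2],[0,0,-4,0,0,0,0.2],[0,0,-4,0,0,0,0.2],[0,0,0,0,0,0,0.2]]

```text
t: 23.95
ee_pos: [540.6, 22.0, 191.8]
orientation: [3.133, 0.218, 0.016]
ft_force: [0.8, -0.4, -1.7]
width: 43.8
```

Run:
```python
from h import *
p,M,o=state(); print("tip bed",bed(p)); d=ctrl.get_image("side"); 
im=cv2.resize(d["img"][90:270,240:440],None,fx=3,fy=3,interpolation=cv2.INTER_CUBIC); cv2.imwrite("pics/s4.png",im)
rest=np.array([526,318.5]); dl=rest-p[:2]; print("to rest",dl, "tool",M.T@np.r_[dl,0])
```

```text
t 23.95 p [540.56  22.01 191.76] yaw y -82.04807231027905 z [ 0.01  0.   -1.  ] F [ 0.83 -0.41 -1.71] M [0.03 0.13 0.02] w 43.77945113116018 q [0.02 0.36 1.86 0.   0.92 1.45]
tip bed [68.61 -6.92]
to rest [-14.56 296.49] tool [  26.6  -295.66   -0.09]
```

View pics/s4.png

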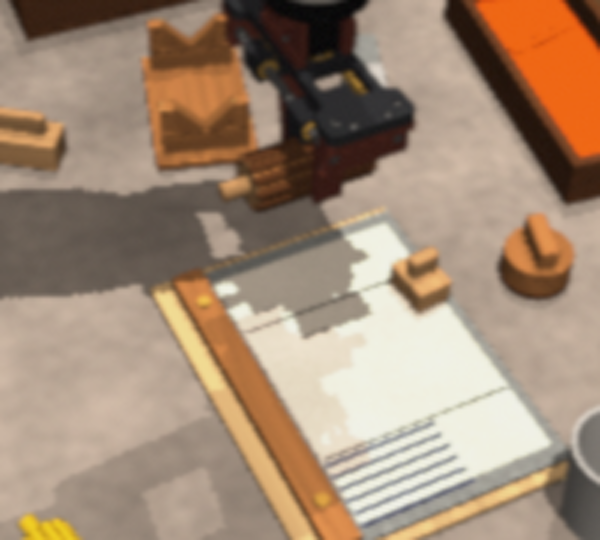

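The side crop shows the roller gripped and level. The paper is flat, the paperweight hasn't moved, and the rest stands beyond. Next I'll carry the roller over the rest and turn it.

Request:
apply_moves:
  series:
    - [[0.33,-3.7,0,0,0,0,0.2],[0.33,-3.7,0,0,0,0,0.2],[0.33,-3.7,0,0,0,0,0.2],[0.33,-3.7,0,0,0,0,0.2],[0.33,-3.7,0,0,0,0,0.2],[0.33,-3.7,0,0,0,0,0.2],[0.33,-3.7,0,0,0,0,0.2],[0.33,-3.7,0,0,0,0,0.2],[0,0,0,0,0,0,0.2]]

```text
t: 24.9
ee_pos: [521.4, 322.2, 184.5]
orientation: [-3.133, -0.223, 0.002]
ft_force: [0.2, -0.8, -1.5]
width: 44.1
```

Request:
apply_moves:
  series:
    - [[0,0,0,0,0,-7.3,0.2],[0,0,0,0,0,-7.3,0.2],[0,0,0,0,0,-7.3,0.2],[0,0,0,0,0,-7.3,0.2],[0,0,0,0,0,-7.3,0.2],[0,0,0,0,0,-7.3,0.2],[0,0,0,0,0,-7.3,0.2],[0,0,0,0,0,-7.3,0.2],[0,0,0,0,0,-7.3,0.2],[0,0,0,0,0,-7.3,0.2],[0,0,0,0,0,0,0.2],[0,0,0,0,0,0,0.2]]

```text
t: 26.1
ee_pos: [522.0, 317.9, 185.0]
orientation: [-2.394, -2.035, 0.003]
ft_force: [-0.7, 0.7, -1.7]
width: 44.1
```

Run:
```python
from h import *
p,M,o=state(); d=ctrl.get_image("wrist"); np.savez("w5.npz",**d); t=ctrl.get_image("top"); np.savez("t5.npz",**t)
a=d["img"]; b=cv2.resize(t["img"][135:225,140:270],None,fx=3,fy=3,interpolation=cv2.INTER_CUBIC)
c=np.zeros((a.shape[0]+200,640,3),np.uint8); c[:400]=a; 
c[400:600,:390]=b[35:235]; cv2.imwrite("pics/w5.png",c)
```

```text
t 26.1 p [521.97 317.89 184.99] yaw y -9.269494239595963 z [-0. -0. -1.] F [-0.68  0.74 -1.66] M [-0.09  0.07 -0.01] w 44.055503966491976 q [ 0.53  0.47  1.7  -0.    0.98  0.69]
```

View pics/w5.png

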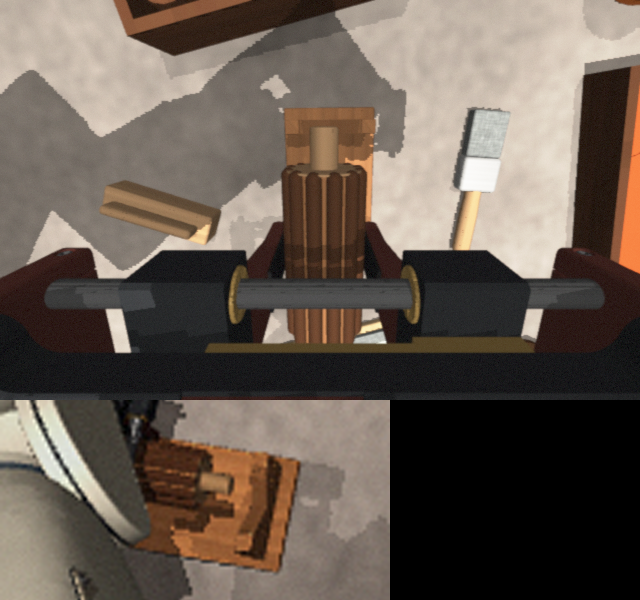

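The wrist view shows the roller's axle tip at (324,127). The rest's far edge runs from (286,108) to (374,108), and its right base edge is at about x=374. I'll cast these.

Run:
```python
from h import *
d=np.load("w5.npz"); p,M,o=state()
c=lambda a,z:cast(d,a,z)
for z in (10,65):
    a,b=c((286,108),z),c((374,108),z); print("z",z,a,b,"w",np.hypot(*(a-b)[:2]),"mid",(a+b)[:2]/2,"ang",np.degrees(np.arctan2(*(b-a)[1::-1])))
e=c((323.5,127),185-1.4+7); f=c((323.5,168),185-1.4+22); print("axle tip",e,"in tool",M.T@(e-p)); print("carve end",f,"in tool",M.T@(f-p))
im=d["img"][95:225,275:385]; cv2.imwrite("pics/w5c.png",cv2.resize(im,None,fx=4.5,fy=4.5,interpolation=cv2.INTER_CUBIC))
```

```text
t 26.2 p [522.17 318.23 185.31] yaw y -9.205986187727984 z [-0. -0. -1.] F [ 0.31 -0.22 -0.71] M [-0.12  0.07 -0.03] w 44.40931841466221 q [ 0.53  0.46  1.7  -0.    0.98  0.69]
z 10 [494.97 407.03  10.  ] [589.79 391.47  10.  ] w 96.09242220346208 mid [542.38 399.25] ang -9.315159150044979
z 65 [501.62 403.64  65.  ] [580.29 390.74  65.  ] w 79.72776573242159 mid [540.96 397.19] ang -9.315159150044979
axle tip [533.18 384.23 190.6 ] in tool [66.91  0.31 -5.33]
carve end [530.33 366.68 205.6 ] in tool [ 49.11   0.3  -20.32]
```

View pics/w5c.png

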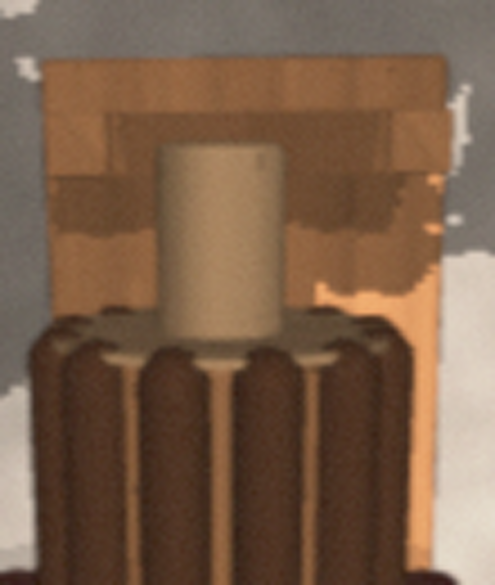

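Run:
```python
from h import *
d=np.load("w5.npz"); p,M,o=state()
A=np.array([.1616,.987])
u=cast(d,(330.2,126.8),65)[:2]; b=cast(d,(329,107.9),10)[:2]
wl,wr=cast(d,(285,120),65),cast(d,(375,119.6),65)
print("upright width",np.hypot(*(wl-wr)[:2]))
for s in (u-63*A,b-82.5*A):
    print("seat",s,"rel tool",M.T@np.r_[s-p[:2],0])
```

```text
t 26.2 p [522.17 318.23 185.31] yaw y -9.205986187727984 z [-0. -0. -1.] F [ 0.31 -0.22 -0.71] M [-0.12  0.07 -0.03] w 44.40931841466221 q [ 0.53  0.46  1.7  -0.    0.98  0.69]
upright width 82.38991508353512
seat [528.38 318.64] rel tool [ 1.39  6.06 -0.01]
seat [527.99 318.1 ] rel tool [ 0.8   5.77 -0.  ]
```

Request:
apply_moves:
  series:
    - [[0.4,0.55,0,0,0,0,0.2],[0,0,3,0,0,0,0.2],[0,0,3,0,0,0,0.2],[0,0,2,0,0,0,0.2],[0,0,2,0,0,0,0.2],[0,0,1,0,0,0,0.2],[0,0,0,0,0,0,0.2],[0,0,0,0,0,0,0.2],[0,0,0,0,0,0,0.2]]

```text
t: 27.1
ee_pos: [529.3, 322.3, 76.9]
orientation: [2.39, 2.039, 0.003]
ft_force: [0.2, -0.6, -1.6]
width: 44.0
```

Run:
```python
from h import *
p,M,o=state(); s=np.array([528.2,318.4]); print("seat rel tool",M.T@np.r_[s-p[:2],0])
d=ctrl.get_image("wrist"); cv2.imwrite("pics/w6.png",d["img"])
```

```text
t 27.1 p [529.26 322.29  76.94] yaw y -9.059029511571978 z [ 0.  0. -1.] F [ 0.24 -0.58 -1.6 ] M [-0.1   0.08 -0.01] w 43.95804242867562 q [ 0.53  0.62  1.73 -0.    0.79  0.69]
seat rel tool [-4.01 -0.43 -0.01]
```

View pics/w6.png

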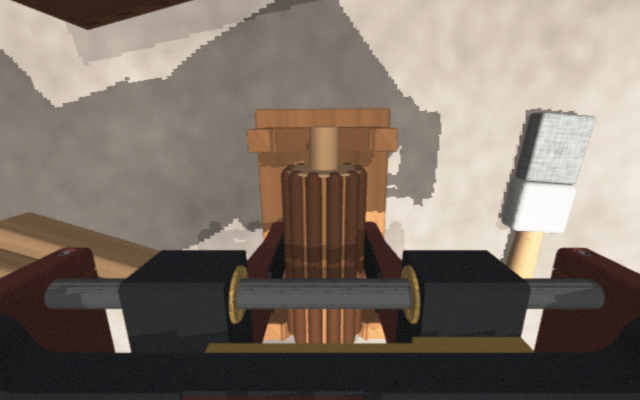

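The axle (x≈323) is centred on the upright (247–397), and its tip is at the upright's outer edge, as it should be. Lowering now.

Request:
apply_moves:
  series:
    - [[0,0,0.8,0,0,0,0.2],[0,0,0.7,0,0,0,0.2],[0,0,0.4,0,0,0,0.2],[0,0,0.2,0,0,0,0.2],[0,0,0.15,0,0,0,0.2],[0,0,0,0,0,0,0.2]]

```text
t: 27.75
ee_pos: [528.4, 321.7, 53.0]
orientation: [-2.39, -2.039, 0.001]
ft_force: [-0.3, -0.0, -1.0]
width: 44.1
```

Request:
apply_moves:
  series:
    - [[0,0,0.1,0,0,0,0.2],[0,0,0.1,0,0,0,0.2],[0,0,0,0,0,0,0.2]]

```text
t: 28.05
ee_pos: [528.5, 321.8, 51.3]
orientation: [-2.39, -2.039, -0.0]
ft_force: [-0.8, -0.0, -1.4]
width: 44.3
```

Request:
apply_moves:
  series:
    - [[0,0,0.07,0,0,0,0.2],[0,0,0.05,0,0,0,0.2],[0,0,0,0,0,0,0.2]]

```text
t: 28.35
ee_pos: [528.6, 321.8, 50.2]
orientation: [2.39, 2.039, 0.0]
ft_force: [0.0, -0.6, -0.0]
width: 43.8
```

Request:
apply_moves:
  series:
    - [[0,0,0.04,0,0,0,0.2],[0,0,0,0,0,0,0.2]]

```text
t: 28.55
ee_pos: [528.6, 321.9, 50.1]
orientation: [2.389, 2.039, 0.001]
ft_force: [-0.3, -0.5, 4.3]
width: 43.9
```

It's in contact at the expected height, with no side force. Releasing and lifting clear.

Request:
apply_moves:
  series:
    - [[0,0,0,0,0,0,0.55],[0,0,0,0,0,0,0.65],[0,0,0,0,0,0,0.8],[0,0,0,0,0,0,1],[0,0,0,0,0,0,1],[0,0,-0.5,0,0,0,1],[0,0,-2,0,0,0,1],[0,0,-4,0,0,0,1],[0,0,-4,0,0,0,1],[-3,0,-2,0,0,0,1],[-3,0,0,0,0,0,1],[0,0,0,0,0,0,1]]

```text
t: 29.75
ee_pos: [518.4, 260.1, 175.8]
orientation: [2.391, 2.037, -0.0]
ft_force: [-0.7, 0.4, -0.3]
width: 87.5
```

Run:
```python
from h import *
p,M,o=state(); d=ctrl.get_image("wrist"); np.savez("w7.npz",**d)
s=ctrl.get_image("side")
c=np.zeros((600,640,3),np.uint8); c[:400]=d["img"]; c[400:600,:300]=cv2.resize(s["img"][85:152,270:370],(300,200),interpolation=cv2.INTER_CUBIC); c[400:600,310:]=cv2.resize(s["img"][150:270,290:488],(330,200),interpolation=cv2.INTER_CUBIC)
cv2.imwrite("pics/w7.png",c)
```

```text
t 29.75 p [518.44 260.12 175.84] yaw y -9.156505835991872 z [ 0. -0. -1.] F [-0.69  0.42 -0.31] M [-0.12  0.07 -0.02] w 87.51206978389234 q [ 0.44  0.43  1.78 -0.    0.93  0.6 ]
```

View pics/w7.png

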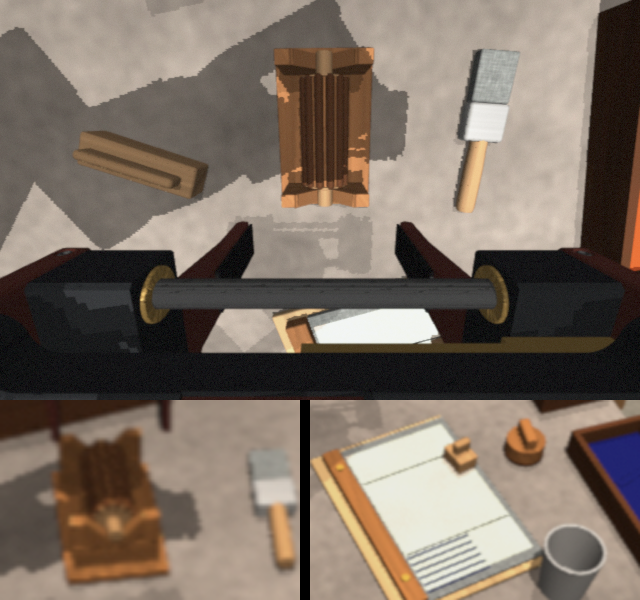

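The view shows the roller in the V notches at (325,130), with both axles down and the gripper clear. The paperweight, cup, brush and blocks look unmoved. One numeric check of its position along the rest, then I'll hand in.

Run:
```python
from h import *
d=np.load("w7.npz"); A=np.array([.16,.987]); N=np.array([.987,-.16]); s=np.array([528.2,318.4])
for n,a,z in [("carve+",(325,74),62),("carve-",(325,188),62),("axle+",(324.5,50),54),("axle-",(325,205),54),("upr+L",(275,49),65),("upr+R",(375,49),65)]:
    q=cast(d,a,z)[:2]-s; print(n,A@q,N@q)
```

```text
carve+ 50.01519097504991 1.220745217672434
carve- -50.67074558963267 1.3312933698100782
axle+ 70.54273380358701 0.7978599665640881
axle- -69.96455178033462 1.3864209446346483
upr+L 68.86597261903822 -40.4330183927126
upr+R 68.88915446219964 42.816220763223136
```

The roller is centred to about 1 mm along and across. Handing in.

```bash
python3 -c "
from workcell import ctrl; print(ctrl.close_job())"
```

```text
the job is handed in; nothing more can be done
None
```

The border repeat is printed, the roller is in its rest, and the job is handed in at about 30 s of the 72 s allowed. It reported no verdict.

- **Rolling:** I rolled the roller with the two fingertips in six strokes of two bars each, from the start line to the end line. At the half-way stage I held still on it for 0.6 s at about 10 N, then for another 0.6 s at about 8 N further on. Force readings between rows mostly ran from 2 to 12 N. The highest reading was 16.9 N, on the first bar, and brief peaks between readings were not seen. At the end of the last stroke the reading fell to 0.5 N as the fingertips reached the front of the roller.
- **End line:** The two position readings there disagreed: 67.7 mm from the roller's axle ends in a wrist picture taken after lifting, and 71.9 mm from the axle colour mask. Both are inside 64.6–78.6 mm. The roller was square to the lane and at y ≈ -1 mm.
- **Full turn:** I did not measure the turn directly. It is inferred from the roller advancing a steady 24 mm per stroke, with no sign of slip.
- **Rest:** In the last picture both axles lie in the notches. The roller's centre is within about 1 mm along and 1.5 mm across the seat. I let go at the height expected for it to be seated, and the gripper is clear of everything.
- **Other things:** The paperweight, cup, brush and blocks in the last pictures look unmoved. The small dark block was out of those views, but the arm did not go near it after the first pictures.

I viewed 12 pictures, two over the budget of 10.

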